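# Unstack the tested control modules into their trays

### The arm

A 6-joint arm with a two-finger parallel gripper is mounted at the origin on the work surface. World frame = base frame: x ahead of the robot, y to its left, z up, the work surface at z = 0. Lengths are in m, angles in degrees, forces in N, time in s.
With the tool pointing down it reaches from about 0.4 to 0.825 m from the base axis. Payload 7 kg.
Tool frame: the origin (TCP) lies on the centre line of the jaws, within the pads' length; the fingertips stand 19 mm ahead of it and the grasp point (between the pads) is the TCP (r.tip_extent is the distance from the TCP to the fingertips, in m); z points along the fingers, y is the line along which they close (so a half turn about z gives the same grasp; the last joint's range is limited). The gripper opens to 88 mm and grips with 3 to 60 N. Pads are 19 mm wide; open, the fingers measure 130 mm over their backs; the gripper's body (78 mm by 193 mm) begins 47 mm behind the grasp point.
Start: joints at [-57.233, 20.546, 0.682, 0, -70.136, -16.507], TCP at [0.189, -0.648, 0.246] pointing down, gripper open.
Joint ranges: [-176.03, 176.03], [-82.01, 121.73], [-58.28, 71.71], [-173.87, 95.51], [-174.79, -0.11], [-173.66, 173.66]. Speed limits (degrees/s): [136.94, 136.94, 172.46, 180, 180, 180].

### API

Orientations are given as [roll, pitch, yaw] about the fixed x, y, z axes, in that order (R = Rz(yaw) Ry(pitch) Rx(roll)).
In Python, from plant import r gives the robot as it stands. The module is installed in compiled form; this text tells all that it offers.
- The arm moves only by the tool jog_arm, never from a script. Its argument "deltas" is a list that holds one entry, the list of rows, each a list of 5 numbers: the opening, from -1 (shut) to 1 (fully open), then the shift along the world's x, y, z in cm, then the turn about the world's z in rad. In form: [[[claw, dx, dy, dz, turn], ...]]. A call has 1 to 8 rows; each row shifts and turns the commanded pose from where the row before left it; what a row does not reach is not made up. A row lasts 1/8 s, in which the tool goes at most 62.5 mm and 10.7 degrees, less where a joint would pass 70% of its speed; a pose out of reach is approached as far as the arm can. A call with a gripper value outside its range is refused whole. The fingers move at their own pace and stop on an object; "force" is the grip in N (left out, the last holds). Time passes only in rows, so rows that do not move let the fingers close. It gives the time, the measured TCP pose, the force, the opening and the grip force at its end, in the units of the state.
- r.get_state(): the state, without advancing time (a new reading comes with each control period).
- r.capture(name): name is "scene" or "side" or "wrist"; returns the picture (400x640x3 uint8, blue, green, red); there is no depth.
- r.camera_info(name): a dict with "fx", "fy", "cx", "cy" (pixels), "view" (4x4, takes a point from world to camera coordinates). Camera axes: x right, y up, looking along -z (the intrinsics and any distortion apply to the point x, -y, -z); pixel columns grow to the right and rows downward; lengths in m; the calibration is good to about 2 mm. A picture is of the moment at which its call begins: read the wrist's pose just before it. camera_info takes no time and is no camera call; for the wrist camera it gives the pose at the moment of the call.
- r.close_job(): hands the job in; it is judged then, once.
The state is a dict: "time_s": time; "joints": joint angles; "qd": joint speeds; "joint_torque": joint torques, N m; "tcp_pos": TCP position; "eef_rot": TCP orientation; "contact_force": force on the tool from outside, world axes, zero at the start; "moment": the same for the moment, N m; "gripper_width": finger opening in m; "gripper_force": force on a finger pad.
Only numpy, scipy, OpenCV 4.12 (cv2) and the standard library are available. Lean on these libraries where they do the work, as an engineer would, in place of code of your own. Each camera call takes 0.05 s, during which the arm holds its last target. There are 200 camera calls.

### The job

Take the stack of tested electronics apart one unit at a time from the top: put the yellow module in the yellow tray, then the red and green modules in the trays of their own colours, and last the power supply in the long grey tray. Each must lie flat on its tray's floor inside the lips; keep the units upright, set them down gently without dropping them, and leave the tape roll and the little jar standing where they are.

Things in the scene. Friction and masses are not known exactly. Their poses are not given: they have to be found in the camera images.
- yellow_module: Control module with a yellow cover, black terminal blocks along its two short ends and a grey foot: a block 62 mm long (its x), 46 mm wide (its y), 40 mm high. Origin: centre of its underside; z up. Starts on top of the stack, bridging the red and the green module, roughly parallel to them, its underside 80 mm above the table. About 0.16 kg.
- red_module: Control module with a red cover, black terminal blocks along its two short ends and a grey foot: a block 62 mm long (its x), 50 mm wide (its y), 40 mm high. Origin: centre of its underside; z up. Starts in the middle layer of the stack: red and green lie side by side (12 mm apart), end to end along the power supply's length, on top of it; which is at which end varies. About 0.16 kg.
- green_module: Control module with a green cover, black terminal blocks along its two short ends and a grey foot: a block 62 mm long (its x), 50 mm wide (its y), 40 mm high. Origin: centre of its underside; z up. Starts in the middle layer of the stack: red and green lie side by side (12 mm apart), end to end along the power supply's length, on top of it; which is at which end varies. About 0.16 kg.
- psu: Power supply in a bare aluminium case with dark vent slots on its long sides: a block 150 mm long (its x), 64 mm wide (its y), 40 mm high; the bottom of the stack, standing on the table. Origin: centre of its underside; z up. About 0.45 kg.
- yellow_tray: Fixed shallow tray with a yellow floor and black lips, outside 92 mm (its x) by 80 mm (its y), inside 84 by 72 mm. Origin: centre of its underside on the table; the floor lies 4 mm above the origin, the lips' top 10 mm above it (6 mm above the floor), lips 4 mm thick. Lies on the table; the three coloured trays can be in any of three places.
- red_tray: Fixed shallow tray with a red floor and black lips, outside 92 mm (its x) by 80 mm (its y), inside 84 by 72 mm. Origin: centre of its underside on the table; the floor lies 4 mm above the origin, the lips' top 10 mm above it (6 mm above the floor), lips 4 mm thick. Lies on the table; the three coloured trays can be in any of three places.
- green_tray: Fixed shallow tray with a green floor and black lips, outside 92 mm (its x) by 80 mm (its y), inside 84 by 72 mm. Origin: centre of its underside on the table; the floor lies 4 mm above the origin, the lips' top 10 mm above it (6 mm above the floor), lips 4 mm thick. Lies on the table; the three coloured trays can be in any of three places.
- psu_tray: Fixed shallow long tray with a grey floor and black lips, outside 178 mm (its x) by 92 mm (its y), inside 170 by 84 mm, for the power supply. Origin: centre of its underside on the table; floor 4 mm above it, lips' top 10 mm above it (6 mm above the floor), lips 4 mm thick.
- tape_roll: Bystander: small white roll of tape lying flat, 42 mm across, 19 mm high, about 80 mm from the centre of the red tray on its +x side. Origin: centre of its underside.
- jar: Bystander: small amber jar with a white cap, 30 mm across, 34 mm high, standing about 77 mm from the centre of the green tray on its +x side. Origin: centre of its underside.
Things that resemble listed ones, but are neither listed nor needed, are in the scene too. Leave any purple look-alike of the yellow_module alone.

How it is judged:
By the outcome, as a careful person would: the job done as asked, in the order asked, and still so for the second after the job is handed in, with the robot touching nothing.
It also fails if it takes over 112 s, if anything falls off the work surface, if the arm or the gripper's body presses on something with over 40 N, if the wrist force passes 120 N, or if a joint passes its speed limit or range.

## Working session

There is one attempt and no reset: what is moved stays moved. The work goes in short steps, Python scripts to look and compute and a tool call to move; the robot and the scene stay as the last step left them, time stands still between calls to the robot, and variables do not carry over. Pictures are saved under pics/ and viewed, at most 14 in all, crops included, and the job is handed in when it is done.

Besides the shell and the picture viewer there is one more tool, called after "Call:" by a JSON object that holds its "name" and its "arguments". jog_arm: Moves the arm, as the interface text tells. Its arguments: {"type":"object","properties":{"deltas":{"type":"array"},"force":{"type":"number"}},"required":["deltas"]}

```bash
mkdir -p pics; python3 - <<'E'
from plant import r
import cv2,json
s=r.get_state();print({k:s[k] for k in('time_s','tcp_pos','eef_rot','gripper_width')})
for n in('scene','side'):
    cv2.imwrite(f'pics/{n}0.png',r.capture(n)); c=r.camera_info(n);print(n,{k:(v.tolist() if hasattr(v,'tolist') else v) for k,v in c.items()})
E
```

```text
{'time_s': 0.0, 'tcp_pos': array([ 0.18885816, -0.64756733,  0.2446486 ]), 'eef_rot': array([ 1.79908243e+02, -5.22043419e-03, -1.63747555e+02]), 'gripper_width': 0.0876416070383188}
scene {'fx': 376.0199381512133, 'fy': 376.0199381512133, 'cx': 323.08198635140207, 'cy': 200.3501801805648, 'view': [[0.03925539694386161, 0.9991910426466181, -0.008733504768638434, -0.03562558960672785], [-0.7175002609656386, 0.0342695079763161, 0.6957147233868933, 0.3282243767361177], [0.6954512127568834, -0.02104426567559863, 0.7182650969921583, -1.526849870360527], [0.0, 0.0, 0.0, 1.0]]}
side {'fx': 371.4496344712243, 'fy': 371.4496344712243, 'cx': 310.13181986224566, 'cy': 199.91816425697232, 'view': [[-0.8560431774117612, -0.5167878807440386, -0.010971085764935714, 0.46221850012048743], [0.3086065615491415, -0.527993758349723, 0.7911918738918836, -0.23094123754658835], [-0.41467103657669685, 0.6739086566143958, 0.6114695854779598, -0.8033588062537521], [0.0, 0.0, 0.0, 1.0]]}
```

View pics/scene0.png

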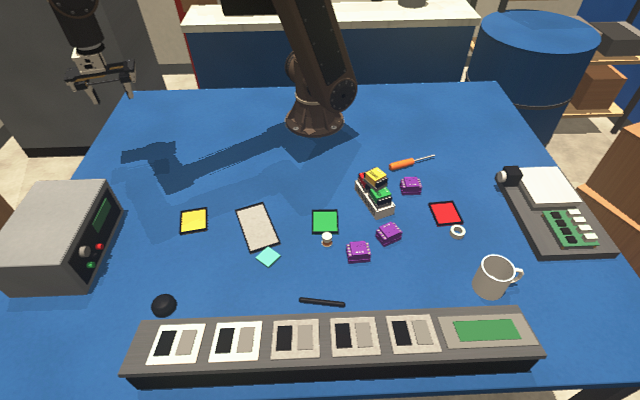

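View pics/side0.png

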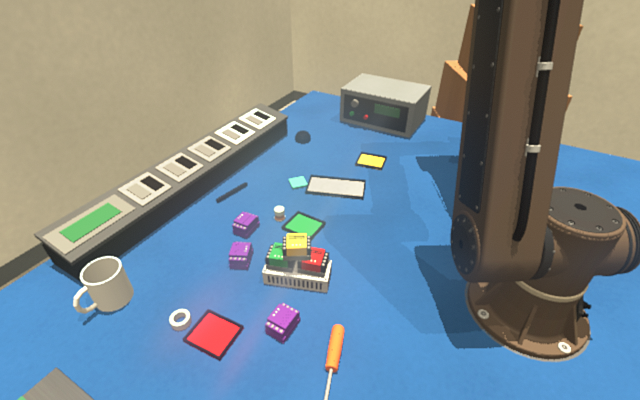

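The scene picture shows the yellow tray at (193,221), the grey tray at (257,227), the green tray at (325,222), the red tray at (445,213), and the stack at (375,190) with red nearer the robot. The jar is at (326,240) and the tape at (457,231). The side picture agrees.

```bash
cat > h.py <<'E'
import cv2,numpy as np
from plant import r
def cast(c,uv,z):
    V=np.array(c['view']);R=V[:3,:3];o=-R.T@V[:3,3]
    uv=np.atleast_2d(uv).astype(float)
    d=np.c_[(uv[:,0]-c['cx'])/c['fx'],-(uv[:,1]-c['cy'])/c['fy'],-np.ones(len(uv))]@R
    return o+d*((z-o[2])/d[:,2])[:,None]
def proj(c,P):
    V=np.array(c['view']);p=np.atleast_2d(P)@V[:3,:3].T+V[:3,3]
    return np.c_[c['cx']+c['fx']*p[:,0]/-p[:,2],c['cy']-c['fy']*p[:,1]/-p[:,2]]
H={'yellow':(20,35),'green':(45,75),'red':(0,8),'grey':None}
def mask(im,col,sat=120,val=60):
    h=cv2.cvtColor(im,cv2.COLOR_BGR2HSV)
    if col=='grey': return cv2.inRange(h,(0,0,110),(179,60,255))
    a,b=H[col];m=cv2.inRange(h,(a,sat,val),(b,255,255))
    if col=='red': m|=cv2.inRange(h,(172,sat,val),(179,255,255))
    return m
def blobs(im,col,c,z,amin=30,**k):
    """contours cast on plane z: list of (centre, size mm, yaw of long side, area px, pixel centre)"""
    out=[]
    for q in cv2.findContours(mask(im,col,**k),cv2.RETR_EXTERNAL,cv2.CHAIN_APPROX_NONE)[0]:
        if cv2.contourArea(q)<amin: continue
        q=q[:,0];P=cast(c,q,z)[:,:2]*1000
        (x,y),(w,h),a=cv2.minAreaRect(P.astype(np.float32))
        if w<h: w,h,a=h,w,a+90
        out.append((np.round([x,y],1),np.round([w,h],1),round((a+90)%180-90,1),q.mean(0).round()))
    return out
E
python3 - <<'E'
from h import *
for n in('scene','side'):
    im=cv2.imread(f'pics/{n}0.png');c=r.camera_info(n)
    for col in H:
        for b in blobs(im,col,c,.004):
            if 200<b[0][0]<900 and abs(b[0][1])<700: print(n,col,*b)
    print([ (cast(c,p,z)[0]*1000).round() for p,z in (([((376,178)),(297,241)][n=='side'],.12),)])
c=cv2.imread('pics/scene0.png')[150:260,320:480];cv2.imwrite('pics/sc.png',cv2.resize(c,None,fx=5,fy=5,interpolation=cv2.INTER_CUBIC))
E
```

```text
scene yellow [ 525.1 -383.5] [82.2 72.2] 10.1 [193. 220.]
scene yellow [342.5 202.2] [51.8 49.6] -57.3 [376. 174.]
scene green [ 678.1 -634.2] [23.8 16.5] 87.4 [ 91. 264.]
scene green [548.2  19.3] [81.1 71.6] -1.2 [325. 221.]
scene green [439.3 204.1] [62.  60.5] -71.4 [380. 193.]
scene red [ 614.3 -634.6] [26.2 21.5] 87.4 [ 99. 246.]
scene red [531.  391.3] [82.9 72.6] 4.7 [445. 213.]
scene red [372.3 152. ] [69.8 16.9] 1.2 [362. 180.]
scene grey [764.  458.4] [158.  100.6] -52.1 [496. 276.]
scene grey [ 627.  -677.8] [29.8 15.8] 22.1 [ 82. 250.]
scene grey [609.5  20.4] [41.1 29. ] -3.1 [326. 237.]
scene grey [607.2 409.1] [58.1 43.1] -15.4 [457. 231.]
scene grey [ 558.3 -186.9] [165.7  86. ] 20.8 [257. 227.]
scene grey [452.2 189.1] [183.9  83.1] 14.6 [375. 202.]
scene grey [374.3 629.2] [62.3 26. ] -20.1 [502. 176.]
[array([491., 173., 120.])]
side yellow [308.4 289. ] [87.2  8.8] -71.9 [335. 345.]
side yellow [534.7  80.5] [56.5 52.7] -58.4 [296. 241.]
side yellow [ 527.1 -383.6] [85.9 67.3] 8.9 [371. 160.]
side green [552.3 141.4] [41.5 31.2] -69.0 [276. 254.]
side green [550.2  18.9] [76.9 65.9] -2.0 [305. 226.]
side red [533.5 393.1] [83.8 72.9] 4.5 [213. 334.]
side red [464.5 112.2] [76.  46.9] -72.5 [315. 258.]
side grey [282.1 363.7] [55.9  7.6] -70.3 [328. 384.]
side grey [682.8 630.6] [114.7  61. ] 0.2 [ 58. 391.]
side grey [616.  405.3] [56.6 43.6] -33.7 [180. 319.]
side grey [847.1 435.2] [192.3 119.1] -22.7 [102. 287.]
side grey [478.8 165.9] [163.1 107.4] 20.9 [299. 271.]
side grey [506.1  54. ] [78.1 21.9] -73.2 [310. 240.]
side grey [636.9  10.4] [72.3 28.9] -54.5 [279. 213.]
side grey [ 560.4 -186.1] [174.3  83. ] 20.5 [336. 186.]
side grey [ 858.  -449.9] [1792.6  966.7] -77.6 [237. 131.]
[array([463., 180., 120.])]
```

View pics/sc.png

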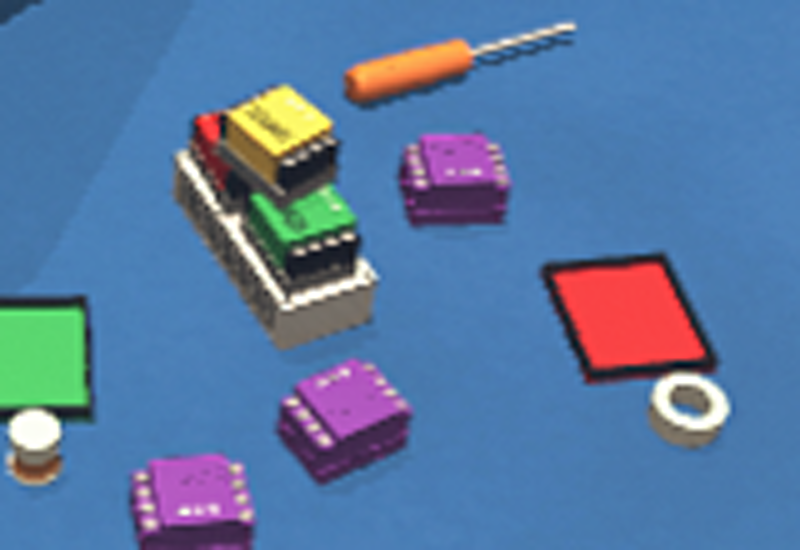

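The crop shows red at the robot end, green at the far end, and yellow bridging them along the power supply's length. I'll move above the stack for a wrist view.

Call:
{"name": "jog_arm", "arguments": {"deltas": [[[1,3.2,5,0.7,0],[1,3.2,5,0.7,0],[1,3.2,5,0.7,0],[1,3.2,5,0.7,0],[1,3.2,5,0.7,0],[1,3.2,5,0.7,0],[1,3.2,5,0.7,0],[1,3.2,5,0.7,0]]], "force": 25}}

```text
time_s: 1.1
tcp_pos: [0.4455, -0.2461, 0.3018]
eef_rot: [180.0, 0.0, -163.7]
contact_force: [0.9, -1.9, -0.1]
gripper_width: 0.0878
gripper_force: 0.0
```

Call:
{"name": "jog_arm", "arguments": {"deltas": [[[1,0.4,6,0,0.01],[1,0.4,6,0,0.01],[1,0.4,6,0,0.01],[1,0.4,6,0,0.01],[1,0.4,6,0,0.01],[1,0.4,6,0,0.01],[1,0.4,6,0,0.01],[1,0,0,0,0]]]}}

```text
time_s: 2.1
tcp_pos: [0.4728, 0.1754, 0.3007]
eef_rot: [-180.0, -0.1, -159.5]
contact_force: [-0.7, -0.8, -0.1]
gripper_width: 0.0876
gripper_force: 0.0
```

```bash
python3 - <<'E'
from h import *
s=r.get_state();print(s['time_s'],s['tcp_pos'],s['eef_rot'],s['contact_force'])
c=r.camera_info('wrist');im=r.capture('wrist');cv2.imwrite('pics/w1.png',im)
V=np.array(c['view']);print(c['fx'],c['cx'],c['cy'],-V[:3,:3].T@V[:3,3])
import pickle;pickle.dump(c,open('w1.pkl','wb'))
for col,z in(('yellow',.12),('red',.08),('green',.08)):
    print(col,*blobs(im,col,c,z,amin=300))
E
```

```text
2.1 [0.47276667 0.17537692 0.30071151] [-1.79993643e+02 -6.99377778e-02 -1.59487993e+02] [-0.66807714 -0.7524407  -0.08778474]
309.571033406575 324.1849464009263 200.95104221284302 [0.39871124 0.14729482 0.44020971]
yellow (array([467. , 175.1]), array([45.5, 44. ]), -56.9, array([326., 179.])) (array([330.8, 247.2]), array([35.9, 14.2]), -72.2, array([445.,  77.]))
red (array([497.3, 350.1]), array([61.4, 46.5]), -86.0, array([450., 238.])) (array([430.9, 161.9]), array([48.3, 41.7]), -73.6, array([329., 137.]))
green (array([511.6, 191.4]), array([45.7, 22. ]), -69.5, array([327., 211.])) (array([523.8,  40.5]), array([71.1, 61.1]), -1.3, array([203., 177.]))
```

View pics/w1.png

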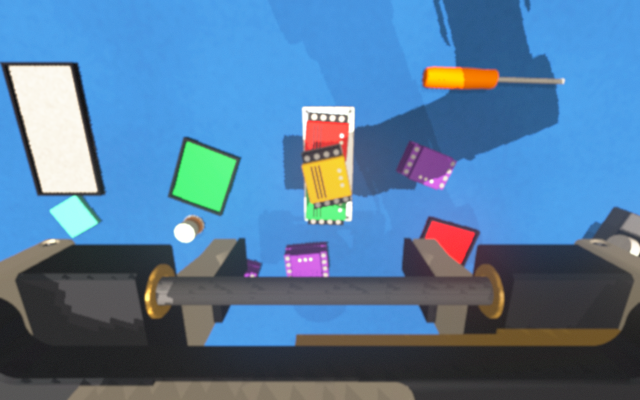

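The wrist view shows the stack at (328,165): red at (329,137), yellow at (326,179) turned about 33°, and green at (327,211). The power supply is at about 20.5° yaw, parallel to the tool. Next I'll grasp yellow.

Call:
{"name": "jog_arm", "arguments": {"deltas": [[[1,-0.3,0,-5,0.11],[1,-0.3,0,-5,0.11],[1,0,0,-4,0],[1,0,0,-3,0],[1,0,0,-2.3,0],[1,0,0,0,0]]], "force": 25}}

```text
time_s: 2.9
tcp_pos: [0.466, 0.1701, 0.1072]
eef_rot: [-180.0, -0.2, -147.2]
contact_force: [0.1, -0.4, 0.7]
gripper_width: 0.0876
gripper_force: 0.0
```

Call:
{"name": "jog_arm", "arguments": {"deltas": [[[0,0,0,0,0],[-0.4,0,0,0,0],[-0.4,0,0,0,0],[-0.4,0,0,0,0],[-0.4,0,0,0,0],[-0.4,0,0,0,0]]]}}

```text
time_s: 3.65
tcp_pos: [0.467, 0.1723, 0.1088]
eef_rot: [180.0, 0.0, -147.1]
contact_force: [-1.6, 2.1, 4.2]
gripper_width: 0.0462
gripper_force: 25.0
```

Yellow is gripped at 46 mm wide. I'll lift it and carry it to its tray.

Call:
{"name": "jog_arm", "arguments": {"deltas": [[[-0.4,0,0,0.8,0],[-0.4,0,0,2.5,0],[-0.4,0,0,4,0],[-0.4,0,-2,2,0],[-0.4,0.6,-5,0,-0.05],[-0.4,0.6,-5,0,-0.05],[-0.4,0.6,-5,0,-0.05],[-0.4,0.6,-5,0,-0.05]]]}}

```text
time_s: 4.65
tcp_pos: [0.4908, -0.0497, 0.202]
eef_rot: [-180.0, 0.0, -158.7]
contact_force: [0.6, 0.3, -0.9]
gripper_width: 0.0458
gripper_force: 25.0
```

Call:
{"name": "jog_arm", "arguments": {"deltas": [[[-0.4,0.6,-5,0,-0.05],[-0.4,0.6,-5,0,-0.05],[-0.4,0.6,-5,0,-0.05],[-0.4,0.6,-5,0,-0.055],[-0.4,0.6,-5,0,0],[-0.4,0.6,-5,0,0],[-0.4,0,-3.5,0,0],[-0.4,0,0,0,0]]]}}

```text
time_s: 5.65
tcp_pos: [0.5261, -0.3852, 0.2007]
eef_rot: [180.0, -0.1, -170.5]
contact_force: [0.4, 0.3, -1.3]
gripper_width: 0.0461
gripper_force: 25.0
```

```bash
python3 - <<'E'
from h import *
s=r.get_state();print(s['time_s'],s['tcp_pos'],s['eef_rot'])
c=r.camera_info('wrist');im=r.capture('wrist');cv2.imwrite('pics/w2.png',im)
for z in(.004,s['tcp_pos'][2]+.012): print(z,*blobs(im,'yellow',c,z,amin=300))
for n in('scene','side'):
    c=r.camera_info(n);im=r.capture(n)
    for col in('red','green'):
        for b in blobs(im,col,c,.08,amin=40):
            if 380<b[0][0]<600 and 100<b[0][1]<250:print(n,col,*b)
    for b in blobs(im,'grey',c,.04,amin=40):
        if 380<b[0][0]<600 and 100<b[0][1]<250:print(n,'psu',*b)
E
```

```text
5.65 [ 0.52609324 -0.38519024  0.20067277] [ 1.79963668e+02 -9.71309457e-02 -1.70508643e+02]
0.004 (array([ 698.3, -356.6]), array([114.9,  30. ]), -80.6, array([320., 314.])) (array([ 617.9, -369.5]), array([118.9,  50.4]), -80.6, array([319., 259.])) (array([ 516.1, -383.6]), array([72.2, 61.8]), -80.5, array([328., 172.]))
0.21267277471023174 (array([ 543.1, -382.7]), array([43.6, 11.4]), -80.6, array([320., 314.])) (array([ 512.6, -387.6]), array([45.1, 19.1]), -80.6, array([319., 259.])) (array([ 474., -393.]), array([27.4, 23.4]), -80.5, array([328., 172.]))
scene red [447.7 157.9] [62.3 60.8] 17.3 [367. 178.]
scene green [513.6 184.8] [58.8 54.6] -68.0 [379. 193.]
scene psu [486.9 177.9] [176.2  81.2] 17.3 [374. 201.]
side red [428.5 174.1] [67.6 43.9] -72.2 [314. 259.]
side green [500.8 192.1] [49.9 42.3] -70.1 [281. 250.]
side psu [463.5 184. ] [154.4 119.1] 20.8 [300. 272.]
```

View pics/w2.png

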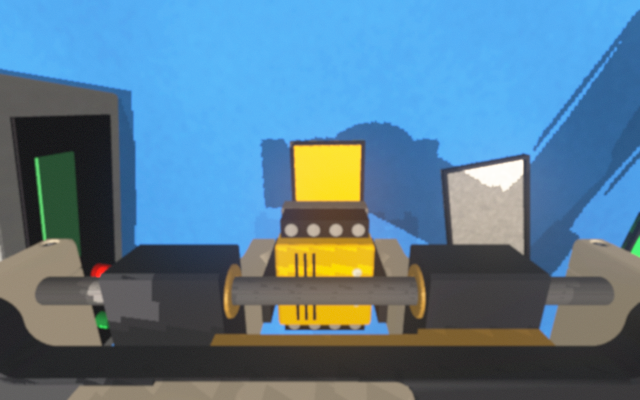

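The wrist view shows yellow held upright at (320,280), lined up with the yellow tray floor at (328,172). I'll lower it now.

Call:
{"name": "jog_arm", "arguments": {"deltas": [[[-0.4,0.1,0.3,-4,0],[-0.4,0,0,-5,0],[-0.4,0,0,-4,0],[-0.4,0,0,-2.2,0],[-0.4,0,0,-1,0],[-0.4,0,0,-0.3,0],[-0.4,0,0,-0.2,0],[-0.4,0,0,0,0]]]}}

```text
time_s: 6.8
tcp_pos: [0.5285, -0.3801, 0.0355]
eef_rot: [-180.0, 0.1, -170.3]
contact_force: [0.4, 0.0, -1.1]
gripper_width: 0.046
gripper_force: 25.0
```

Call:
{"name": "jog_arm", "arguments": {"deltas": [[[-0.4,0,0,-0.15,0],[-0.4,0,0,0,0]]]}}

```text
time_s: 7.05
tcp_pos: [0.528, -0.3801, 0.0333]
eef_rot: [-180.0, 0.0, -170.3]
contact_force: [-0.6, -0.3, -2.2]
gripper_width: 0.0458
gripper_force: 25.0
```

Call:
{"name": "jog_arm", "arguments": {"deltas": [[[-0.4,0,0,-0.1,0],[-0.4,0,0,0,0]]]}}

```text
time_s: 7.3
tcp_pos: [0.528, -0.3801, 0.0329]
eef_rot: [-180.0, 0.0, -170.3]
contact_force: [-1.7, 1.8, 5.1]
gripper_width: 0.0457
gripper_force: 25.0
```

Contact is made, so I'll release, rise and go back above the stack.

Call:
{"name": "jog_arm", "arguments": {"deltas": [[[0.3,0,0,0,0],[0.5,0,0,0,0],[0.5,0,0,0.5,0],[0.8,0,0,4,0],[1,0,0,5,0],[1,0,2,5,0],[1,-0.5,5,3,0.03],[1,-0.5,5.5,2,0.03]]]}}

```text
time_s: 8.3
tcp_pos: [0.5182, -0.2543, 0.2291]
eef_rot: [-179.9, 0.1, -166.9]
contact_force: [1.4, 0.8, 1.4]
gripper_width: 0.0879
gripper_force: 0.0
```

Call:
{"name": "jog_arm", "arguments": {"deltas": [[[1,-0.6,6,1,0.03],[1,-0.6,6,1,0.03],[1,-0.6,6,1,0.03],[1,-0.6,6,1,0.03],[1,-0.6,6,1,0],[1,-0.6,6,1,0],[1,-0.6,6,1,0],[1,0,0,0,0]]]}}

```text
time_s: 9.3
tcp_pos: [0.4758, 0.1686, 0.2981]
eef_rot: [180.0, 0.1, -159.7]
contact_force: [-0.7, -1.3, 0.3]
gripper_width: 0.0872
gripper_force: 0.0
```

```bash
python3 - <<'E'
from h import *
s=r.get_state();print(s['time_s'],s['tcp_pos'],s['eef_rot'])
c=r.camera_info('wrist');im=r.capture('wrist');cv2.imwrite('pics/w3.png',im[80:280,160:480].repeat(2,0).repeat(2,1))
for col,z in(('red',.08),('green',.08),('red',.004),('green',.004),('grey',.04)):
    print(col,z,*blobs(im,col,c,z,amin=300))
c=r.camera_info('scene');im=r.capture('scene');cv2.imwrite('pics/s3.png',im[150:300,150:480].repeat(2,0).repeat(2,1))
E
```

```text
9.3 [0.47577202 0.16860367 0.29805026] [ 1.79962724e+02  1.04938692e-01 -1.59739163e+02]
red 0.08 (array([500.4, 349. ]), array([61.2, 52.1]), -85.7, array([456., 240.])) (array([432.6, 162.3]), array([48.4, 45.3]), -73.7, array([332., 140.]))
green 0.08 (array([501.3, 188.3]), array([46.6, 44.2]), -69.8, array([332., 201.])) (array([524.1,  39.5]), array([70.8, 61.1]), -1.5, array([207., 176.]))
red 0.004 (array([521.5, 393.3]), array([74.2, 63.2]), -85.7, array([456., 240.])) (array([439.3, 166.9]), array([58.8, 55. ]), -73.7, array([332., 140.]))
green 0.004 (array([522.5, 198.4]), array([56.5, 53.6]), -69.8, array([332., 201.])) (array([550.3,  18. ]), array([85.9, 74.2]), -1.5, array([207., 176.]))
grey 0.04 (array([870.5, 164.9]), array([576.7,  36.1]), -69.9, array([241., 391.])) (array([627.2, 428.2]), array([54.1, 43.8]), 20.2, array([450., 319.])) (array([766.8,  72.9]), array([71.1, 44.9]), 20.1, array([197., 323.])) (array([655.6,  61.1]), array([101.6,  36.2]), -27.7, array([208., 259.])) (array([ 770.7, -183.2]), array([182.5,  74.9]), -14.2, array([ 27., 276.])) (array([543.7, 367.7]), array([103.3,  36.1]), 69.6, array([446., 263.])) (array([468.2, 628.1]), array([177.8,  76.5]), 56.1, array([620., 270.])) (array([615.4,  27.6]), array([46.5, 28.6]), -26.6, array([193., 229.])) (array([468.1, 178.3]), array([154.7,  66.5]), 20.4, array([332., 168.])) (array([ 546.3, -161. ]), array([157.2,  75.8]), 20.4, array([ 57., 128.]))
```

View pics/w3.png

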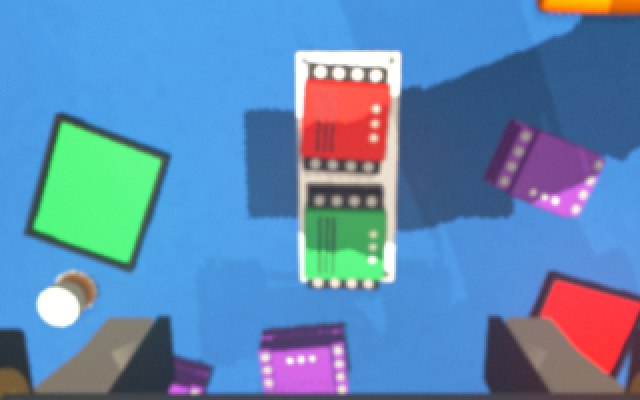

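View pics/s3.png

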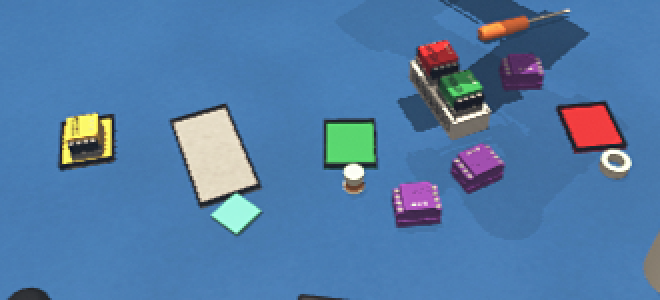

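The crops show yellow lying in its tray at (87,137 in the scene crop), and the jar and tape still standing. Red is at 16.3° and green at 20.2°, both on the power supply. Next I'll grasp red.

Call:
{"name": "jog_arm", "arguments": {"deltas": [[[1,-1.5,-0.2,-4,-0.035],[1,-1.5,-0.2,-5,-0.035],[1,-1.35,-0.2,-5,0],[1,0,0,-4,0],[1,0,0,-3,0],[1,0,0,-1.6,0],[1,0,0,0,0]]]}}

```text
time_s: 10.28
tcp_pos: [0.4319, 0.1571, 0.0701]
eef_rot: [-179.9, -0.2, -164.1]
contact_force: [-0.6, -0.9, -0.2]
gripper_width: 0.0875
gripper_force: 0.0
```

Call:
{"name": "jog_arm", "arguments": {"deltas": [[[1,0,0.3,-0.2,0],[0.4,0,0,0,0],[0.1,0,0,0,0],[-0.3,0,0,0,0],[-0.3,0,0,0,0],[-0.3,0,0,0,0],[-0.3,0,0,0,0]]]}}

```text
time_s: 11.15
tcp_pos: [0.4325, 0.1621, 0.0692]
eef_rot: [180.0, 0.0, -164.0]
contact_force: [-2.7, 0.9, 2.6]
gripper_width: 0.0498
gripper_force: 25.0
```

Call:
{"name": "jog_arm", "arguments": {"deltas": [[[-0.3,0,0,0.8,0],[-0.3,0,0,3,0],[-0.3,0,0,5,0],[-0.3,1,1,3,0],[-0.3,2,4,0,-0.05],[-0.3,2,5,0,-0.05],[-0.3,2,5,0,-0.05],[-0.3,2,5,0,-0.05]]]}}

```text
time_s: 12.15
tcp_pos: [0.5229, 0.3633, 0.1874]
eef_rot: [-180.0, -0.0, -175.6]
contact_force: [0.7, 0.2, -0.6]
gripper_width: 0.05
gripper_force: 25.0
```

Call:
{"name": "jog_arm", "arguments": {"deltas": [[[-0.3,0.9,3,0,0],[-0.3,0,0,0,0],[-0.3,0,0,0,0]]]}}

```text
time_s: 12.52
tcp_pos: [0.531, 0.3914, 0.1868]
eef_rot: [-180.0, -0.1, -175.5]
contact_force: [-0.3, 0.7, -0.4]
gripper_width: 0.05
gripper_force: 25.0
```

```bash
cat > look.py <<'E'
import sys
from h import *
col,n=sys.argv[1:3]
s=r.get_state();print(s['time_s'],s['tcp_pos'],s['eef_rot'][2])
c=r.camera_info('wrist');im=r.capture('wrist');cv2.imwrite(f'pics/{n}.png',im)
for z in(.004,s['tcp_pos'][2]+.012): print(round(z,3),*blobs(im,col,c,z,amin=300))
E
python3 look.py red w4
```

```text
12.525 [0.53101358 0.39137734 0.18676197] -175.4837800924935
0.004 (array([692.7, 404. ]), array([121. ,  24.4]), -85.5, array([320., 312.])) (array([615.1, 397.4]), array([124.8,  55.4]), -84.9, array([318., 258.])) (array([518.6, 391.1]), array([74.2, 54.9]), -85.5, array([325., 172.]))
0.199 (array([547.3, 392.4]), array([47.9,  9.6]), -85.5, array([320., 312.])) (array([516.6, 389.8]), array([49.4, 21.9]), -84.9, array([318., 258.])) (array([478.4, 387.3]), array([29.4, 21.7]), -85.5, array([325., 172.]))
```

View pics/w4.png

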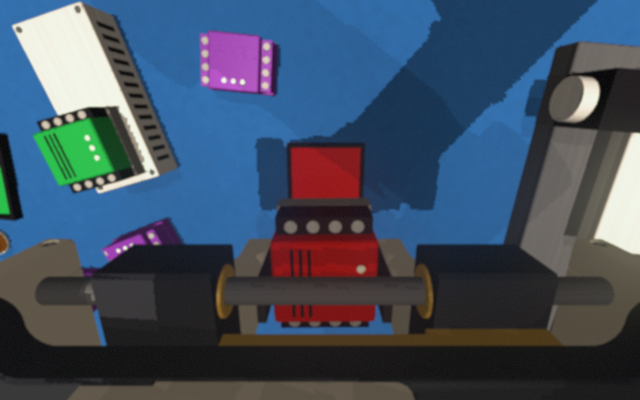

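The wrist view shows red held upright at (320,280) over the red tray at (325,172), aligned with it. I'll lower it.

Call:
{"name": "jog_arm", "arguments": {"deltas": [[[-0.3,0.1,0,-4,0],[-0.3,0,0,-5,0],[-0.3,0,0,-3.5,0],[-0.3,0,0,-1.5,0],[-0.3,0,0,-0.9,0],[-0.3,0,0,-0.2,0],[-0.3,0,0,0,0]]]}}

```text
time_s: 13.45
tcp_pos: [0.533, 0.3925, 0.0372]
eef_rot: [179.9, 0.1, -175.5]
contact_force: [0.3, 0.3, -1.2]
gripper_width: 0.0496
gripper_force: 25.0
```

Call:
{"name": "jog_arm", "arguments": {"deltas": [[[-0.3,0,0,-0.15,0],[-0.3,0,0,0,0]]]}}

```text
time_s: 13.7
tcp_pos: [0.5326, 0.3922, 0.035]
eef_rot: [180.0, 0.0, -175.5]
contact_force: [-0.3, 0.1, -2.6]
gripper_width: 0.0498
gripper_force: 25.0
```

Call:
{"name": "jog_arm", "arguments": {"deltas": [[[-0.3,0,0,-0.1,0],[-0.3,0,0,0,0]]]}}

```text
time_s: 13.95
tcp_pos: [0.5324, 0.392, 0.0335]
eef_rot: [-180.0, -0.0, -175.5]
contact_force: [0.3, -0.4, -1.4]
gripper_width: 0.0497
gripper_force: 25.0
```

Call:
{"name": "jog_arm", "arguments": {"deltas": [[[-0.3,0,0,-0.1,0],[-0.3,0,0,0,0]]]}}

```text
time_s: 14.2
tcp_pos: [0.5325, 0.3921, 0.0333]
eef_rot: [180.0, 0.0, -175.5]
contact_force: [-2.4, -1.4, 4.5]
gripper_width: 0.05
gripper_force: 25.0
```

Call:
{"name": "jog_arm", "arguments": {"deltas": [[[0.3,0,0,0,0],[0.5,0,0,0,0],[0.5,0,0,0.5,0],[0.8,0,0,4,0],[1,0,0,5,0],[1,-1,-2,5,0.05],[1,-1,-5,4,0.07],[1,-1,-5,3,0.07]]]}}

```text
time_s: 15.2
tcp_pos: [0.5027, 0.273, 0.2482]
eef_rot: [180.0, 0.1, -164.4]
contact_force: [1.0, 0.6, 0.8]
gripper_width: 0.0877
gripper_force: 0.0
```

Call:
{"name": "jog_arm", "arguments": {"deltas": [[[1,-1,-5,2,0.08],[1,-1,-4,1,0],[1,0,0,0,0],[1,0,0,0,0]]]}}

```text
time_s: 15.7
tcp_pos: [0.4829, 0.1839, 0.2765]
eef_rot: [180.0, 0.1, -160.0]
contact_force: [-0.1, -0.0, -0.2]
gripper_width: 0.0873
gripper_force: 0.0
```

```bash
python3 - <<'E'
from h import *
s=r.get_state();print(s['time_s'],s['tcp_pos'],s['eef_rot'][2])
c=r.camera_info('wrist');im=r.capture('wrist')
print(*blobs(im,'green',c,.08,amin=300),*blobs(im,'red',c,.044,amin=300))
print([b for b in blobs(im,'grey',c,.04,amin=1500) if 400<b[0][0]<600 and 100<b[0][1]<300])
E
```

```text
15.7 [0.48294597 0.18386028 0.27651509] -160.04522847023316
(array([502.2, 187.8]), array([46.7, 43.9]), -71.5, array([322., 197.])) (array([524.1,  43.4]), array([70.3, 60.1]), -1.4, array([192., 172.])) (array([518.3, 388.5]), array([69.2, 29.6]), 71.2, array([460., 253.])) (array([498., 369.]), array([66., 32.]), -85.3, array([452., 228.]))
[(array([465.7, 178. ]), array([150.2,  65.8]), 20.4, array([327., 153.]))]
```

Call:
{"name": "jog_arm", "arguments": {"deltas": [[[1,1,0.2,-5,0],[1,0.9,0.2,-5,0],[1,0,0,-5,0],[1,0,0,-3.8,0],[1,0,0,-2,0],[1,0,0,0,0],[1,0,0,0,0]]]}}

```text
time_s: 16.62
tcp_pos: [0.5023, 0.1885, 0.0685]
eef_rot: [-180.0, 0.0, -160.0]
contact_force: [-0.4, -0.1, 0.8]
gripper_width: 0.0877
gripper_force: 0.0
```

Call:
{"name": "jog_arm", "arguments": {"deltas": [[[0.4,0,0,0,0],[0.1,0,0,0,0],[-0.3,0,0,0,0],[-0.3,0,0,0,0],[-0.3,0,0,0,0],[-0.3,0,0,0,0]]]}}

```text
time_s: 17.38
tcp_pos: [0.5019, 0.1878, 0.0684]
eef_rot: [180.0, 0.0, -160.0]
contact_force: [-0.8, 0.1, 3.2]
gripper_width: 0.0498
gripper_force: 24.9
```

Call:
{"name": "jog_arm", "arguments": {"deltas": [[[-0.3,0,0,0.8,0],[-0.3,0,0,3,0],[-0.3,0,0,5,0],[-0.3,0.7,-2,3,-0.05],[-0.3,1,-4,0,-0.1],[-0.3,1,-4,0,-0.1],[-0.3,1,-4,0,-0.1],[-0.3,1,-2.9,0,-0.023]]]}}

```text
time_s: 18.38
tcp_pos: [0.5486, 0.0171, 0.1863]
eef_rot: [180.0, -0.0, 178.5]
contact_force: [-0.4, 0.4, -1.6]
gripper_width: 0.0502
gripper_force: 24.9
```

Call:
{"name": "jog_arm", "arguments": {"deltas": [[[-0.3,0,0,0,0],[-0.3,0,0,0,0]]]}}

```text
time_s: 18.62
tcp_pos: [0.5486, 0.0187, 0.1861]
eef_rot: [180.0, -0.0, 178.6]
contact_force: [-0.2, 0.0, -1.7]
gripper_width: 0.0497
gripper_force: 24.9
```

```bash
python3 look.py green w5
```

```text
18.625 [0.54857257 0.01874615 0.18608736] 178.5871053987667
0.004 (array([711. ,  14.3]), array([120.7,  25.8]), 88.5, array([320., 314.])) (array([632.7,  16.7]), array([125.2,  51.9]), 88.5, array([318., 258.])) (array([535.6,  19.5]), array([73.6, 55.8]), 88.6, array([325., 172.]))
0.198 (array([565.2,  17.9]), array([47.9, 10.2]), 88.5, array([320., 314.])) (array([534.1,  18.8]), array([49.6, 20.6]), 88.5, array([318., 258.])) (array([495.7,  19.9]), array([29.2, 22.1]), 88.6, array([325., 172.]))
```

View pics/w5.png

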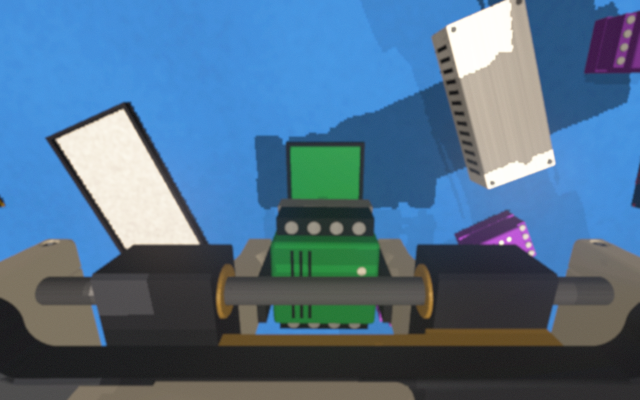

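The wrist view shows green held upright at (320,280), aligned over the green tray at (325,172). I'll lower it.

Call:
{"name": "jog_arm", "arguments": {"deltas": [[[-0.3,0.1,0,-4,0],[-0.3,0,0,-5,0],[-0.3,0,0,-3.5,0],[-0.3,0,0,-1.5,0],[-0.3,0,0,-0.9,0],[-0.3,0,0,-0.2,0],[-0.3,0,0,-0.1,0],[-0.3,0,0,0,0]]]}}

```text
time_s: 19.68
tcp_pos: [0.5503, 0.019, 0.035]
eef_rot: [180.0, 0.1, 178.6]
contact_force: [0.5, 0.6, -1.6]
gripper_width: 0.05
gripper_force: 24.9
```

Call:
{"name": "jog_arm", "arguments": {"deltas": [[[-0.3,0,0,-0.15,0],[-0.3,0,0,0,0]]]}}

```text
time_s: 19.92
tcp_pos: [0.5499, 0.0188, 0.0328]
eef_rot: [180.0, 0.0, 178.6]
contact_force: [-0.7, 0.3, -2.4]
gripper_width: 0.0503
gripper_force: 24.9
```

Call:
{"name": "jog_arm", "arguments": {"deltas": [[[-0.3,0,0,-0.1,0],[-0.3,0,0,0,0]]]}}

```text
time_s: 20.18
tcp_pos: [0.55, 0.0188, 0.0323]
eef_rot: [-180.0, 0.0, 178.6]
contact_force: [-1.7, -0.4, 5.9]
gripper_width: 0.0499
gripper_force: 24.9
```

Call:
{"name": "jog_arm", "arguments": {"deltas": [[[0.3,0,0,0,0],[0.5,0,0,0,0],[0.5,0,0,0.5,0],[0.8,0,0,4,0],[1,0,0,5,0],[1,-1,2,5,0.05],[1,-2,4,4,0.11],[1,-2,4,3,0.11]]]}}

```text
time_s: 21.18
tcp_pos: [0.4995, 0.1196, 0.2491]
eef_rot: [180.0, 0.1, -165.8]
contact_force: [0.5, 1.2, -0.1]
gripper_width: 0.0874
gripper_force: 0.0
```

Call:
{"name": "jog_arm", "arguments": {"deltas": [[[1,-2,4,2,0.11],[1,-1.4,2,1,0],[1,0,0,0,0],[1,0,0,0,0]]]}}

```text
time_s: 21.68
tcp_pos: [0.4657, 0.1786, 0.2766]
eef_rot: [180.0, -0.0, -159.6]
contact_force: [-0.2, -0.6, -0.6]
gripper_width: 0.0874
gripper_force: 0.0
```

```bash
python3 - <<'E'
from h import *
s=r.get_state();print(s['time_s'],s['tcp_pos'],s['eef_rot'][2])
c=r.camera_info('wrist');im=r.capture('wrist')
print([b for b in blobs(im,'grey',c,.04,amin=1500) if 400<b[0][0]<600 and 100<b[0][1]<300])
E
```

```text
21.675 [0.46571626 0.17855551 0.27655873] -159.5955337073368
[(array([466.4, 178. ]), array([150.8,  65.9]), 20.5, array([324., 170.]))]
```

Call:
{"name": "jog_arm", "arguments": {"deltas": [[[1,0.1,0,-5,0],[1,0,0,-6,0],[1,0,0,-6,0],[1,0,0,-4.8,0],[1,0,0,-3,0],[1,0,0,0,0],[1,0,0,0,0]]], "force": 45}}

```text
time_s: 22.6
tcp_pos: [0.4676, 0.1787, 0.0294]
eef_rot: [-180.0, 0.0, -159.6]
contact_force: [0.2, 0.8, 1.2]
gripper_width: 0.0875
gripper_force: 0.0
```

Call:
{"name": "jog_arm", "arguments": {"deltas": [[[0.5,0,0,0,0],[0.3,0,0,0,0],[0.1,0,0,0,0],[0.1,0,0,0,0],[0.1,0,0,0,0]]]}}

```text
time_s: 23.22
tcp_pos: [0.4672, 0.1789, 0.0294]
eef_rot: [180.0, 0.1, -159.6]
contact_force: [-1.5, -1.8, 7.6]
gripper_width: 0.0635
gripper_force: 45.0
```

Call:
{"name": "jog_arm", "arguments": {"deltas": [[[0.1,0,0,0.8,0],[0.1,0,0,3,0],[0.1,0,0,5,0],[0.1,0,-1,5,0],[0.1,1,-4,1.5,0],[0.1,1.4,-5,0,0],[0.1,1.4,-5,0,0],[0.1,1.4,-5,0,0]]]}}

```text
time_s: 24.22
tcp_pos: [0.5183, -0.0227, 0.1816]
eef_rot: [180.0, -0.0, -159.6]
contact_force: [0.5, -0.1, -4.4]
gripper_width: 0.0635
gripper_force: 45.0
```

Call:
{"name": "jog_arm", "arguments": {"deltas": [[[0.1,1.4,-5,0,0],[0.1,1.4,-5,0,0],[0.1,1.2,-4,0,0],[0.1,0,-2.5,0,0],[0.1,0,0,0,0],[0.1,0,0,0,0]]]}}

```text
time_s: 24.98
tcp_pos: [0.5582, -0.1858, 0.1812]
eef_rot: [179.9, -0.1, -159.6]
contact_force: [0.8, -0.8, -5.1]
gripper_width: 0.0639
gripper_force: 45.0
```

```bash
python3 look.py grey w6
```

```text
24.975 [ 0.55819762 -0.18582317  0.18119961] -159.64589086510952
0.004 (array([ 713.8, -127.9]), array([155.4,  40. ]), -69.7, array([324., 319.])) (array([ 574.6, -179.4]), array([179.1, 157.5]), 20.3, array([324., 193.])) (array([ 484.4, -213.9]), array([85.1, 12.2]), -69.7, array([323., 107.]))
0.193 (array([ 576.6, -179.3]), array([62.6, 16.1]), -69.7, array([324., 319.])) (array([ 520.5, -200. ]), array([72.1, 63.4]), 20.3, array([324., 193.])) (array([ 484.2, -213.8]), array([34.3,  4.9]), -69.7, array([323., 107.]))
```

View pics/w6.png

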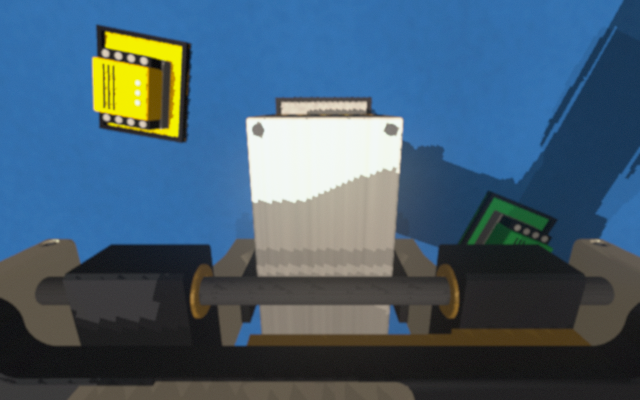

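The wrist view shows the power supply held level at (324,215), in line with the grey tray edge at (323,107). Yellow sits in its tray at (140,85) and green in its own. I'll lower it.

Call:
{"name": "jog_arm", "arguments": {"deltas": [[[0.1,0.1,0,-4,0],[0.1,0,0,-5,0],[0.1,0,0,-3,0],[0.1,0,0,-1.5,0],[0.1,0,0,-0.7,0],[0.1,0,0,-0.2,0],[0.1,0,0,-0.1,0],[0.1,0,0,0,0]]]}}

```text
time_s: 26.02
tcp_pos: [0.5603, -0.1863, 0.0374]
eef_rot: [-180.0, 0.1, -159.6]
contact_force: [0.9, 0.8, -4.9]
gripper_width: 0.0637
gripper_force: 45.0
```

Call:
{"name": "jog_arm", "arguments": {"deltas": [[[0.1,0,0,-0.1,0],[0.1,0,0,0,0]]]}}

```text
time_s: 26.28
tcp_pos: [0.5598, -0.1862, 0.0358]
eef_rot: [-180.0, 0.0, -159.6]
contact_force: [0.7, 0.4, -5.0]
gripper_width: 0.0637
gripper_force: 45.0
```

Call:
{"name": "jog_arm", "arguments": {"deltas": [[[0.1,0,0,-0.15,0],[0.1,0,0,0,0]]]}}

```text
time_s: 26.52
tcp_pos: [0.5597, -0.1862, 0.0339]
eef_rot: [180.0, -0.0, -159.6]
contact_force: [-0.3, 0.4, -4.8]
gripper_width: 0.0639
gripper_force: 45.0
```

Call:
{"name": "jog_arm", "arguments": {"deltas": [[[0.1,0,0,-0.1,0],[0.1,0,0,0,0]]]}}

```text
time_s: 26.78
tcp_pos: [0.5599, -0.1862, 0.0335]
eef_rot: [-180.0, 0.0, -159.6]
contact_force: [-1.7, 1.0, 0.7]
gripper_width: 0.0637
gripper_force: 45.0
```

Contact is made, with the supply's weight mostly taken. I'll press down a touch more, then release and clear.

Call:
{"name": "jog_arm", "arguments": {"deltas": [[[0.1,0,0,-0.05,0],[0.5,0,0,0,0],[0.7,0,0,0,0],[0.9,0,0,0.5,0],[1,0,0,4,0],[1,0,0,5,0],[1,-2,0,5,0],[1,-4,0,5,0]]]}}

```text
time_s: 27.78
tcp_pos: [0.501, -0.1862, 0.2282]
eef_rot: [-180.0, 0.0, -159.6]
contact_force: [0.7, -0.5, 0.7]
gripper_width: 0.0874
gripper_force: 0.0
```

Call:
{"name": "jog_arm", "arguments": {"deltas": [[[1,-4,0,4,0],[1,-3,0,4,0],[1,0,0,0,0]]]}}

```text
time_s: 28.15
tcp_pos: [0.4306, -0.1866, 0.3109]
eef_rot: [-179.8, 0.4, -159.6]
contact_force: [0.6, 0.5, -0.3]
gripper_width: 0.0879
gripper_force: 0.0
```

```bash
python3 - <<'E'
from h import *
print(r.get_state()['contact_force'],r.get_state()['time_s'])
a=r.capture('scene');b=r.capture('side')
a=cv2.resize(a[150:270,160:480],(800,300));b=cv2.resize(b[130:370,140:460],(400,300))
cv2.imwrite('pics/f.png',np.vstack([a,np.hstack([b,cv2.resize(r.capture('wrist'),(400,300))])]))
E
```

```text
[ 0.6223244   0.50579599 -0.2975579 ] 28.15
```

View pics/f.png

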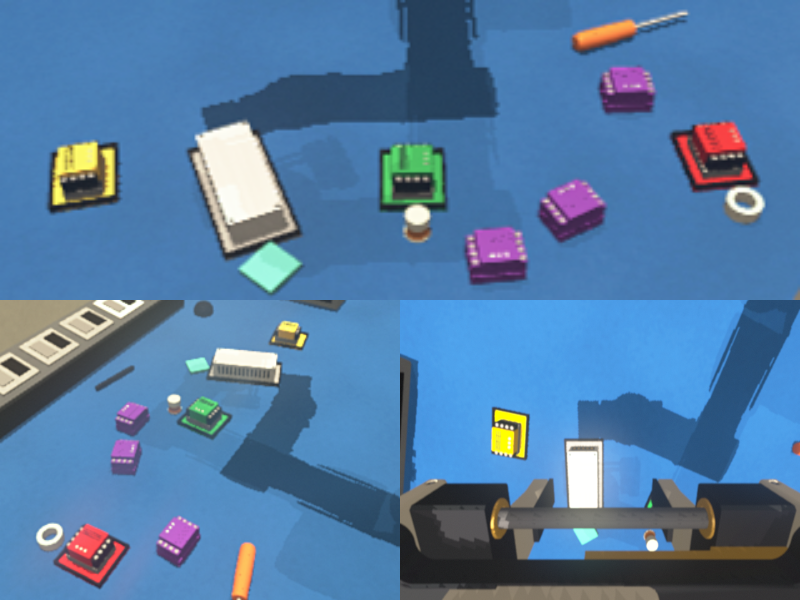

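The final views show all four units flat in their own trays, the jar at (417,222) and the tape at (744,204) still standing, and the gripper clear. I'll hand it in.

```bash
python3 -c "from plant import r;print(r.close_job())"
```

```text
the job is handed in; nothing more can be done
None
```

The job is handed in after about 28 s of robot time: yellow, red, green and the power supply went into their own trays in that order, each lowered until contact before release, and the jar and tape roll are still standing where they were.

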